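# Count to the third gap and push the egg holder home

### The arm

A 6-joint arm with a two-finger parallel gripper is mounted at the origin on the work surface. World frame = base frame: x ahead of the robot, y to its left, z up, the work surface at z = 0. Lengths are in m, angles in rad, forces in N, time in s.
With the tool pointing down it reaches from about 0.35 to 0.975 m from the base axis. Payload 4.9 kg.
Tool frame: the origin (TCP) lies at the very end of the fingers, on their centre line; the grasp point (between the pads) lies 19 mm behind it; z points along the fingers, y is the direction in which the jaws open and shut (so a half turn about z gives the same grasp; the last joint's range is limited). The gripper opens to 85 mm and grips with 20 to 120 N. Pads are 22 mm wide; open, the fingers measure 114 mm over their backs; the gripper's body (76 mm by 85 mm) begins 54 mm behind the grasp point. The pads swing forward as they close: fully open they stand 13 mm farther back than shut.
Start: joints at [-1.353, 0.053, 1.613, -0, 1.476, -0.119], TCP at [0.207, -0.59, 0.231] pointing down, gripper open.
Joint ranges: [-3.01, 3.01], [-1.01, 2.22], [0.06, 2.58], [-1.02, 4.17], [0.09, 2.62], [-3.14, 3.14]. Speed limits (rad/s): [2.57, 2.57, 3.14, 3.14, 3.14, 3.14].

### API

Orientations are given as a rotation vector (axis times angle).
In Python, from station import ctrl gives the robot as it stands.
- The arm moves only by the tool step_arm, never from a script. Its argument "moves" is a list of rows, each a list of 5 numbers: the opening, from 0 (shut) to 1 (fully open), then the shift along the world's x, y, z in m, then the turn about the world's z in degrees. A call has 1 to 20 rows; each row shifts and turns the pose as measured when the row begins; what a row does not reach is not made up. A row lasts 1/8 s, in which the tool goes at most 62.5 mm and 10.7 degrees, less where a joint would pass 70% of its speed; a pose out of reach is approached as far as the arm can. A call is refused whole if a number of a shift passes 0.0625 or a number of a turn 10.7, either way. A call with a gripper value outside its range is refused whole. The fingers move at their own pace and stop on an object; "newtons" is the grip in N (left out, the last holds). Time passes only in rows, so rows that do not move let the fingers close. It gives the time, the measured TCP pose, the force and the opening at its end, in the units of the state.
- ctrl.get_obs(): the state, without advancing time (a new reading comes with each control period).
- ctrl.get_image(name): name is "side" or "top"; returns a dict with "color" (480x640x3 uint8, red, green, blue), "camera_matrix" (3x3 intrinsics, pixels), "R" (3x3) and "t" (3): a world point X has camera coordinates R X + t. Camera axes: x right, y down, z forward; pixel columns grow to the right and rows downward; lengths in m; the calibration is good to about 2 mm. A picture is of the moment at which its call begins. There is no depth.
- ctrl.finish_job(): hands the job in, once; it reports no verdict.
Trained networks look in a picture, given as the dict that the camera call returned (one of the last four; its "shot" number tells which), for a name from the list of things; names that differ only in an ending like _2 or _b are one class to them, and where a whole thing is asked for, a point or a joint stands for the part that bears it (a point fixed in the world has none). Each returns a list of dicts, best first, with "p" (0 to 1); they miss things now and then, are a little off and sometimes report something else, mostly with a low value. They report only what shows in the picture. A call takes as long as a camera call.
- ctrl.spot_in(picture, query): "bbox" ([left, top, right, bottom] in pixels, round what is visible of it).
The state is a dict: "t": time; "q": joint angles; "dq": joint speeds; "effort": joint torques, N m; "tool_pos": TCP position; "tool_rot": TCP orientation; "contact_force": force on the tool from outside, world axes, zero at the start; "wrist_torque": the same for the moment, N m; "opening": finger opening in m.
Only numpy, scipy, OpenCV 4.12 (cv2) and the standard library are available. Lean on these libraries where they do the work, as an engineer would, in place of code of your own. Each camera call takes 0.05 s, during which the arm holds its last target.

### The job

Starting from the end of the breakfast rack marked by the red post, run a fingertip along the back rail and press down the soft bumps of the first, second and third gap in that order, going no further than the third. Then push the wooden egg holder with the fingertips along the table into that third gap until it is fully home against the back, never lifting or tipping it. Leave the pot, cups, salt mill and spoon where they are.

Things in the scene. Friction and masses are not known exactly. Their poses are not given: they have to be found in the camera images.
- rack: Pale birch rack, fixed, 72 (x) x 380 (y) x 50 mm high. Origin: centre of underside; x runs from open front to back, y along it to its left end seen from the robot. Seven dividers, 8 thick, 45 high, from x = -36 mm to the back rail, make six gaps 54 wide, 52 deep, open in front and above, centred at y = 155, 93, 31, -31, -93, -155 mm (gap 1 to 6). No floor: things slide on the table.
- rail_mid (a point): Middle of the flat top of the rack's back rail, 50 mm above the table. The rail is a solid wall, x = 16 to 36 mm in the rack's frame, the rack's whole width. On it, at x = 26 mm, one soft blue bump stands behind each gap. A fingertip sliding along the rail 0 to 3 mm above the wood rides over the bumps and presses them.
- post_red: Round red post, 26 mm across, 65 mm high, fixed to the table at one end of the rack (206 mm from the rack's middle); it marks the end where counting begins. It may be at either end. Origin: centre of its underside.
- post_grey: Grey post of the same shape, at the other end of the rack. Origin: centre of its underside.
- egg_holder: Loose dark wooden egg holder in front of the rack: block 60 (x) x 44 (y) x 40 mm high, about 90 g, with a round hollow 34 wide, 18 deep in its top. Origin: centre of underside. Starts 95 to 125 mm in front of the rack's origin, turned up to 17 degrees from the rack's x. Fully home it touches the back rail: origin at x = -14 mm in the rack's frame, standing 8 mm out of the gap's front.
- bump1 (a joint): How far the bump behind gap 1 (y = +155 mm in the rack's frame) is pressed down, m: 0 free, 0.006 flush with the rail's top; counts as pressed above 0.002. Rounded hump on a spring (0.9 N at first, 2.7 N flush), 6 mm high, radius 22 mm, about 30 mm long along the rail, 14 wide; rises again when left.
- bump1_top (a point): Highest point of the bump behind gap 1; 56 mm above the table when free.
- bump2 (a joint): How far the bump behind gap 2 (y = +93 mm in the rack's frame) is pressed down, m: 0 free, 0.006 flush with the rail's top; counts as pressed above 0.002. Rounded hump on a spring (0.9 N at first, 2.7 N flush), 6 mm high, radius 22 mm, about 30 mm long along the rail, 14 wide; rises again when left.
- bump2_top (a point): Highest point of the bump behind gap 2; 56 mm above the table when free.
- bump3 (a joint): How far the bump behind gap 3 (y = +31 mm in the rack's frame) is pressed down, m: 0 free, 0.006 flush with the rail's top; counts as pressed above 0.002. Rounded hump on a spring (0.9 N at first, 2.7 N flush), 6 mm high, radius 22 mm, about 30 mm long along the rail, 14 wide; rises again when left.
- bump3_top (a point): Highest point of the bump behind gap 3; 56 mm above the table when free.
- bump4 (a joint): How far the bump behind gap 4 (y = -31 mm in the rack's frame) is pressed down, m: 0 free, 0.006 flush with the rail's top; counts as pressed above 0.002. Rounded hump on a spring (0.9 N at first, 2.7 N flush), 6 mm high, radius 22 mm, about 30 mm long along the rail, 14 wide; rises again when left.
- bump4_top (a point): Highest point of the bump behind gap 4; 56 mm above the table when free.
- bump5 (a joint): How far the bump behind gap 5 (y = -93 mm in the rack's frame) is pressed down, m: 0 free, 0.006 flush with the rail's top; counts as pressed above 0.002. Rounded hump on a spring (0.9 N at first, 2.7 N flush), 6 mm high, radius 22 mm, about 30 mm long along the rail, 14 wide; rises again when left.
- bump5_top (a point): Highest point of the bump behind gap 5; 56 mm above the table when free.
- bump6 (a joint): How far the bump behind gap 6 (y = -155 mm in the rack's frame) is pressed down, m: 0 free, 0.006 flush with the rail's top; counts as pressed above 0.002. Rounded hump on a spring (0.9 N at first, 2.7 N flush), 6 mm high, radius 22 mm, about 30 mm long along the rail, 14 wide; rises again when left.
- bump6_top (a point): Highest point of the bump behind gap 6; 56 mm above the table when free.
- moka_pot: Round aluminium moka pot, 96 mm across, 184 mm high, on the left; not to be disturbed. Origin: centre of its underside.
- cup_white: White espresso cup with handle, 62 mm across, 55 mm high, on the left; not to be disturbed. Origin: centre of its underside.
- cup_blue: Blue espresso cup with handle, 62 mm across, 55 mm high, on the right; not to be disturbed. Origin: centre of its underside.
- salt_mill: Wooden salt mill, 48 mm across, 105 mm high, on the left; not to be disturbed. Origin: centre of its underside.
- spoon: Spoon, 140 mm long, lying on the right; not to be disturbed.

How it is judged:
On the way, in this order (a step that is already met when the one before it is completed fails the run):
1. the first bump, counted from the red post, is pressed down (((y of post_red in the frame of rack above 0 m and value of joint bump1 above 0.002 m) or (y of post_red in the frame of rack below 0 m and value of joint bump6 above 0.002 m))), for 0.05 s.
2. the second bump, counted from the red post, is pressed down (((y of post_red in the frame of rack above 0 m and value of joint bump2 above 0.002 m) or (y of post_red in the frame of rack below 0 m and value of joint bump5 above 0.002 m))), for 0.05 s.
3. the third bump, counted from the red post, is pressed down (((y of post_red in the frame of rack above 0 m and value of joint bump3 above 0.002 m) or (y of post_red in the frame of rack below 0 m and value of joint bump4 above 0.002 m))), for 0.05 s.
4. the egg holder stands fully home in the third gap from the red post (((y of post_red in the frame of rack above 0 m and y of egg_holder in the frame of rack between 0.021 and 0.041 m) or (y of post_red in the frame of rack below 0 m and y of egg_holder in the frame of rack between -0.041 and -0.021 m)) and x of egg_holder in the frame of rack between -0.02 and -0.008 m and angle between the x axis of egg_holder and the x axis of rack, either way round below 0.2 rad and angle between egg_holder's own z axis and vertical below 0.08 rad and height (world z) of egg_holder below 0.005 m), for 0.2 s.
At the end, for the whole second after the job is handed in: The egg holder rests flat on the table in the third gap counted from the red post, within 10 mm of the gap's middle line, within 6 mm of touching the back rail, straight within 0.2 rad, at rest (all of step 4 and linear speed of egg_holder below 0.01 m/s).
It fails at once if the fourth bump from the red post is pressed ((y of post_red in the frame of rack above 0 m and value of joint bump4 above 0.002 m) or (y of post_red in the frame of rack below 0 m and value of joint bump3 above 0.002 m)).
It fails at once if the egg holder is lifted or tipped (height (world z) of egg_holder above 0.012 m or angle between egg_holder's own z axis and vertical above 0.35 rad).
It fails at once if the moka pot, a cup, the salt mill or the spoon is moved by more than 20 mm (distance of any of moka_pot, cup_white, cup_blue, salt_mill, spoon from where it was at the start of the episode above 0.02 m).
It also fails if it takes over 59 s, if anything falls off the work surface, if the arm or the gripper's body presses on something with over 40 N, if the wrist force passes 120 N, or if a joint passes its speed limit or range.

## Working session

There is one attempt and no reset: what is moved stays moved. The work goes in short steps, Python scripts to look and compute and a tool call to move; the robot and the scene stay as the last step left them, time stands still between calls to the robot, and variables do not carry over. Pictures are saved under pics/ and viewed, and the job is handed in when it is done.

Besides the shell and the picture viewer there is one more tool, called after "Call:" by a JSON object that holds its "name" and its "arguments". step_arm: Moves the arm, as the interface text tells. Its arguments: {"type":"object","properties":{"moves":{"type":"array","items":{"type":"array","items":{"type":"number"}}},"newtons":{"type":"number"}},"required":["moves"]}

```bash
mkdir -p pics
cat > h.py <<'E'
from station import ctrl
import numpy as np, cv2
def shot(n,tag):
    p=ctrl.get_image(n); cv2.imwrite(f'pics/{tag}.png',p['color'][:,:,::-1]); return p
def ray(p,u,v,z):
    K=np.array(p['camera_matrix']);R=np.array(p['R']);t=np.array(p['t'])
    d=R.T@np.linalg.inv(K)@np.array([u,v,1.]);c=-R.T@t
    return c+d*(z-c[2])/d[2]
def proj(p,X):
    K=np.array(p['camera_matrix']);x=K@(np.array(p['R'])@np.array(X)+np.array(p['t']));return x[:2]/x[2]
E
python3 - <<'E'
from h import *
for n in ('top','side'):
    p=shot(n,n+'0')
    print(n,-np.array(p['R']).T@np.array(p['t']))
    for q in ['rack','post_red','post_grey','egg_holder','moka_pot','cup_white','cup_blue','salt_mill','spoon','bump1_top']:
        print(q,[(np.round(d['bbox']).tolist(),round(d['p'],2)) for d in ctrl.spot_in(p,q)[:7]])
print(ctrl.get_obs())
E
```

```text
top [ 0.26809804 -0.00860009  1.75655183]
rack []
post_red [([386.0, 218.0, 393.0, 224.0], 0.66)]
post_grey [([252.0, 197.0, 262.0, 211.0], 0.45)]
egg_holder [([272.0, 232.0, 290.0, 253.0], 0.58)]
moka_pot [([130.0, 161.0, 191.0, 208.0], 0.77), ([311.0, 200.0, 318.0, 205.0], 0.59)]
cup_white [([189.0, 266.0, 225.0, 287.0], 0.61)]
cup_blue [([413.0, 250.0, 441.0, 272.0], 0.76), ([467.0, 273.0, 484.0, 320.0], 0.45)]
salt_mill [([147.0, 244.0, 169.0, 261.0], 0.79)]
spoon [([468.0, 275.0, 484.0, 318.0], 0.92)]
bump1_top [([269.0, 194.0, 276.0, 196.0], 0.59), ([309.0, 200.0, 320.0, 204.0], 0.2)]
side [0.0560414  0.85058438 0.61987746]
rack [([227.0, 207.0, 336.0, 294.0], 0.93)]
post_red [([323.0, 201.0, 330.0, 213.0], 0.57)]
post_grey [([225.0, 269.0, 239.0, 296.0], 0.75)]
egg_holder [([283.0, 266.0, 313.0, 296.0], 0.71), ([266.0, 236.0, 274.0, 242.0], 0.43)]
moka_pot [([72.0, 285.0, 163.0, 382.0], 0.75)]
cup_white [([263.0, 332.0, 310.0, 377.0], 0.92)]
cup_blue [([371.0, 196.0, 389.0, 222.0], 0.67), ([224.0, 206.0, 335.0, 293.0], 0.37)]
salt_mill [([193.0, 358.0, 228.0, 423.0], 0.56)]
spoon [([412.0, 195.0, 416.0, 201.0], 0.53)]
bump1_top [([225.0, 208.0, 335.0, 292.0], 0.45), ([234.0, 258.0, 244.0, 267.0], 0.4)]
{'t': 1.1, 'q': array([-1.35302642e+00,  5.26709553e-02,  1.61291296e+00,  3.63917940e-07,
        1.47598032e+00, -1.19000618e-01]), 'dq': array([ 0.00095204,  0.00053502,  0.00096604,  0.00096868, -0.00055166,
        0.0001655 ]), 'effort': array([-5.80805317e-04, -3.93690670e+01, -3.70465100e+01, -2.35944217e-04,
        4.67238824e-04, -1.48353155e-05]), 'tool_pos': array([ 0.20652153, -0.58987329,  0.23131384]), 'tool_rot': array([3.09713211e+00, 5.26496814e-01, 2.77188354e-06]), 'contact_force': array([-0.34591038, -0.59423095, -1.2066758 ]), 'wrist_torque': array([-0.04318288,  0.0235427 ,  0.03643212]), 'opening': 0.08551670455676667}
```

Run:
```python
import cv2
a=cv2.imread('pics/top0.png');cv2.imwrite('pics/top0z.png',cv2.resize(a[170:290,235:405],None,fx=4.7,fy=4.7,interpolation=cv2.INTER_CUBIC))
a=cv2.imread('pics/side0.png');cv2.imwrite('pics/side0z.png',cv2.resize(a[180:310,210:370],None,fx=4.6,fy=4.6,interpolation=cv2.INTER_CUBIC))
```

```text
(no output)
```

View pics/top0.png

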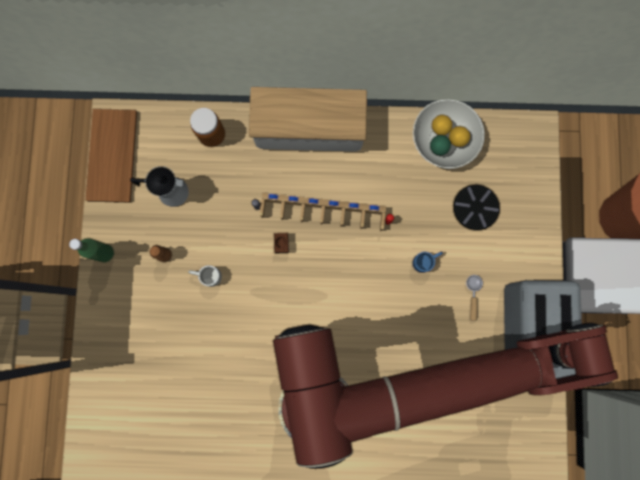

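View pics/side0.png

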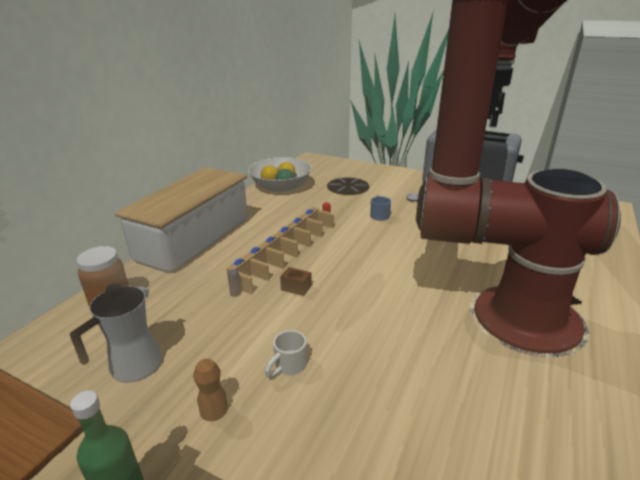

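```bash
ls . pics
```

```text
.:
h.py
pics

pics:
side0.png
side0z.png
top0.png
top0z.png
```

View pics/top0z.png

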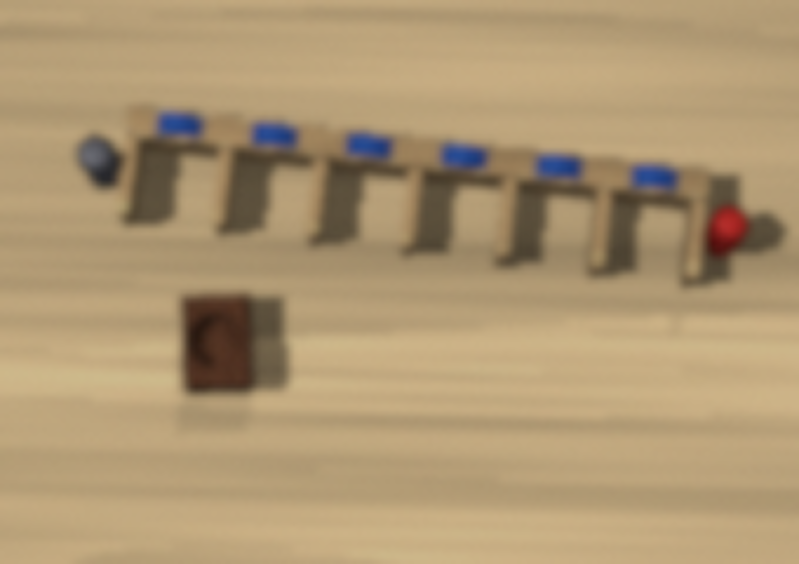

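View pics/side0z.png

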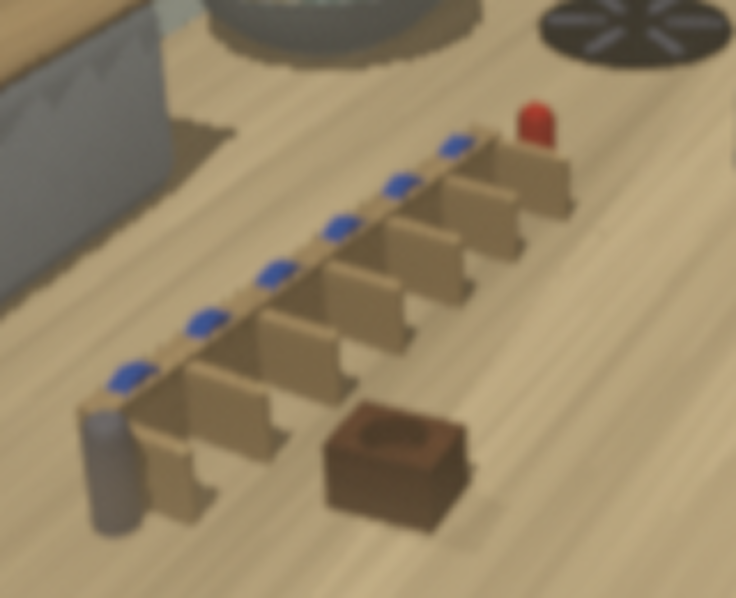

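```bash
cat > m.py <<'E'
from h import *
from scipy.optimize import least_squares
import cv2
pt=ctrl.get_image('top');ps=ctrl.get_image('side')
def blobs(p,x0,y0,x1,y1,tst):
    c=p['color'].astype(float);big=cv2.resize(c[y0:y1,x0:x1],None,fx=4,fy=4,interpolation=cv2.INTER_CUBIC)
    m=tst(big).astype(np.uint8)
    n,l,s,ce=cv2.connectedComponentsWithStats(m)
    r=[((ce[i]+.5)/4-.5+[x0,y0]).tolist() for i in range(1,n) if s[i,4]>60]
    return sorted(r), [s[i,4] for i in range(1,n)]
blue=lambda b:(b[...,2]>b[...,0]+25)&(b[...,2]>b[...,1]+10)
bt,a=blobs(pt,255,180,400,235,blue);print(np.round(bt,1).tolist(),a)
bs,a=blobs(ps,226,195,335,275,blue);print(np.round(bs,1).tolist(),a)
for u,v in bt: print('top',ray(pt,u,v,.0535).round(4))
for u,v in bs: print('side',ray(ps,u,v,.0535).round(4))
ys=[155,93,31,-31,-93,-155]
def P(pose,x,y,z):
    c,s=np.cos(pose[2]),np.sin(pose[2]);return [pose[0]+c*x-s*y,pose[1]+s*x+c*y,z]
def f(pose,w=(1,1)):
    r=[]
    for k,(p,b) in enumerate(((pt,bt),(ps,bs))):
        if w[k] and len(b)==6:
            for (uv,y) in zip(b,ys): r+=list(proj(p,P(pose,.026,y/1000,.0535))-uv)
    return np.array(r)
for w in ((1,1),(1,0),(0,1)):
    s=least_squares(f,[.5,0,0],args=(w,));print(w,s.x.round(4),np.abs(s.fun).max().round(2))
np.save('rack.npy',least_squares(f,[.5,0,0]).x)
rk=least_squares(f,[.5,0,0]).x
# egg holder: top face z=.04
dark=lambda b:(b.sum(2)<200)&(b[...,0]>b[...,2]+12)
c=pt['color'];print(c[243,280],c[243,273])
E
python3 m.py
```

```text
[[272.6, 196.0], [292.8, 198.3], [313.0, 200.6], [333.1, 202.8], [353.3, 205.0], [373.6, 207.2]] [np.int32(519), np.int32(536), np.int32(543), np.int32(555), np.int32(534), np.int32(541)]
[[237.5, 261.5], [254.1, 249.7], [269.3, 239.0], [283.5, 229.0], [296.3, 219.9], [308.4, 211.3]] [np.int32(263), np.int32(299), np.int32(353), np.int32(387), np.int32(450), np.int32(502)]
top [0.6331 0.1519 0.0535]
top [0.6278 0.0901 0.0535]
top [0.6224 0.0285 0.0535]
top [ 0.6171 -0.033   0.0535]
top [ 0.6122 -0.0947  0.0535]
top [ 0.6069 -0.1567  0.0535]
side [0.6309 0.1574 0.0535]
side [0.6256 0.0955 0.0535]
side [0.6198 0.0346 0.0535]
side [ 0.6145 -0.0273  0.0535]
side [ 0.6094 -0.088   0.0535]
side [ 0.604  -0.1497  0.0535]
(1, 1) [ 0.5937  0.0016 -0.0847] 0.96
(1, 0) [ 5.94e-01 -1.00e-04 -8.46e-02] 0.1
(0, 1) [ 0.5915  0.0057 -0.084 ] 0.2
[79 49 33] [155 133  99]
```

```bash
cat > egg.py <<'E'
from h import *
from scipy.optimize import minimize
def mask(p,box,F=4):
    x0,y0,x1,y1=box
    b=cv2.resize(p['color'][y0:y1,x0:x1].astype(np.float32),None,fx=F,fy=F,interpolation=cv2.INTER_CUBIC)
    return ((b.sum(2)<230)&(b[...,0]>1.28*b[...,2])).astype(np.uint8)
def keep(m):
    n,l,s,c=cv2.connectedComponentsWithStats(m);i=1+np.argmax(s[1:,4]);return (l==i).astype(np.uint8)
def hull(p,e,box,F=4):
    c,s=np.cos(e[2]),np.sin(e[2]);pts=[]
    for x in(-.03,.03):
        for y in(-.022,.022):
            for z in(0,.04):
                u=proj(p,[e[0]+c*x-s*y,e[1]+s*x+c*y,z]);pts.append([(u[0]-box[0]+.5)*F-.5,(u[1]-box[1]+.5)*F-.5])
    return cv2.convexHull(np.array(pts,np.float32))
def fit(views,e0):
    def cost(e):
        t=0
        for p,box,m in views:
            r=np.zeros(m.shape,np.uint8);cv2.fillConvexPoly(r,np.round(hull(p,e,box)*16).astype(np.int32),1,shift=4)
            t+=1-(r&m).sum()/(r|m).sum()
        return t
    best=None
    for a in np.radians([-20,-12,-6,0,6,12]):
        s=minimize(cost,[e0[0],e0[1],a],method='Nelder-Mead',options=dict(initial_simplex=[[e0[0],e0[1],a],[e0[0]+.01,e0[1],a],[e0[0],e0[1]+.01,a],[e0[0],e0[1],a+.1]]))
        if best is None or s.fun<best.fun: best=s
    return best
E
python3 - <<'E'
from egg import *
pt=ctrl.get_image('top');ps=ctrl.get_image('side')
V=[]
for p,box,n in((pt,(262,224,304,264),'t'),(ps,(275,258,322,304),'s')):
    m=keep(mask(p,box));V.append((p,box,m))
    big=cv2.resize(p['color'][box[1]:box[3],box[0]:box[2]],None,fx=4,fy=4)[:,:,::-1].copy()
    cs,_=cv2.findContours(m,0,1);cv2.drawContours(big,cs,-1,(0,255,0),1)
    cv2.imwrite(f'pics/egg_{n}.png',cv2.resize(big,None,fx=2,fy=2))
for v in (V,V[:1],V[1:]):
    b=fit(v,[.49,.09]);print(b.x.round(4),np.degrees(b.x[2]).round(1),b.fun.round(3))
E
python3 -c "
import cv2,numpy as np
a=cv2.imread('pics/egg_t.png');b=cv2.imread('pics/egg_s.png')
h=max(a.shape[0],b.shape[0]);f=lambda x:np.pad(x,((0,h-x.shape[0]),(0,0),(0,0)));cv2.imwrite('pics/egg_ts.png',np.hstack([f(a),f(b)]))"
```

```text
[0.4953 0.1208 0.031 ] 1.8 0.363
[0.4932 0.1213 0.0311] 1.8 0.149
[0.4926 0.1233 0.2709] 15.5 0.192
```

View pics/egg_ts.png

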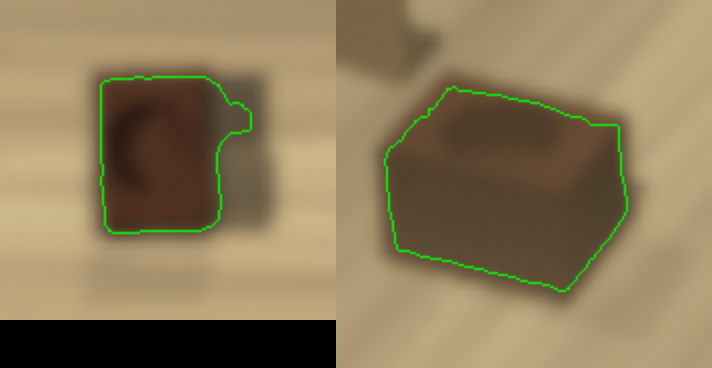

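Call:
{"name": "step_arm", "arguments": {"moves": [[0,0,0,0.03,0],[0,0.02,0.04,0.02,7],[0,0.043,0.042,0,7],[0,0.043,0.042,0,7],[0,0.043,0.042,0,7],[0,0.043,0.042,0,7],[0,0.043,0.042,-0.02,7],[0,0.043,0.042,-0.02,7],[0,0.043,0.042,-0.02,7],[0,0.043,0.042,-0.02,7],[0,0.03,0.03,-0.02,3],[0,0,0,0,0]]}}

```text
t: 2.8
tool_pos: [0.6034, -0.1768, 0.185]
tool_rot: [2.267, 2.165, 0.005]
contact_force: [-0.2, -1.4, -0.0]
opening: 0.0002
```

```bash
cat > s.py <<'E'
from h import *
o=ctrl.get_obs();rk=[.5937,.001,-.0846]
T=o['tool_pos'];c,s=np.cos(rk[2]),np.sin(rk[2]);d=T[:2]-rk[:2]
M=cv2.Rodrigues(np.array(o['tool_rot']))[0]
print('t',round(o['t'],2),'tcp',T.round(4),'rackframe',np.round([c*d[0]+s*d[1],-s*d[0]+c*d[1]],4),'tooly deg',np.degrees(np.arctan2(M[1,1],M[0,1])).round(1),'tilt',M[2].round(3),'F',np.round(o['contact_force'],1),'op',round(o['opening'],4),'q',o['q'].round(2))
E
python3 s.py
```

```text
t 2.8 tcp [ 0.6034 -0.1768  0.185 ] rackframe [ 0.0247 -0.1764] tooly deg -2.6 tilt [-0.003  0.007 -1.   ] F [-0.2 -1.4 -0. ] op 0.0002 q [-0.4   0.09  1.65 -0.    1.39 -0.36]
```

Call:
{"name": "step_arm", "arguments": {"moves": [[0,0.0,-0.005,-0.05,-2],[0,0.001,0,-0.04,0],[0,0,0,-0.02,0],[0,0,0,0,0]]}}

```text
t: 3.3
tool_pos: [0.6055, -0.1848, 0.0767]
tool_rot: [2.302, 2.116, 0.007]
contact_force: [-0.8, -0.3, -0.4]
opening: 0.0002
```

```bash
python3 s.py
python3 - <<'E'
from h import *
p=shot('side','s1');q=shot('top','t1')
a=cv2.resize(p['color'][140:300,210:370],None,fx=3.6,fy=3.6,interpolation=2);cv2.imwrite('pics/s1z.png',a[:,:,::-1])
E
```

```text
t 3.3 tcp [ 0.6055 -0.1848  0.0767] rackframe [ 0.0274 -0.1841] tooly deg -4.8 tilt [-0.006  0.013 -1.   ] F [-0.8 -0.3 -0.4] op 0.0002 q [-0.41  0.2   1.72 -0.    1.2  -0.33]
```

View pics/s1z.png

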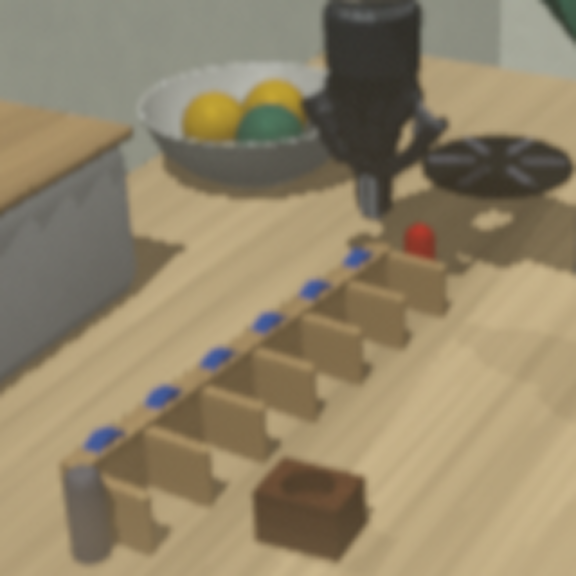

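View pics/t1.png

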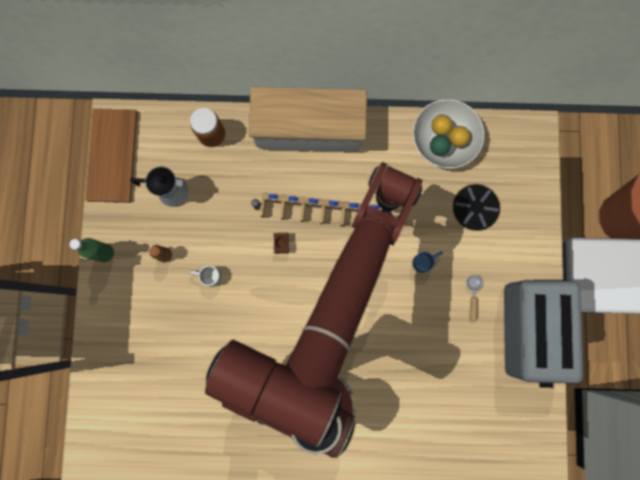

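Run:
```python
from h import *
p=ctrl.get_image('side');T=ctrl.get_obs()['tool_pos']
print(proj(p,T),proj(p,[T[0],T[1],.05]),ray(p,313.3,199.7,T[2]))
```

```text
[312.85676014 197.90802506] [313.05684594 207.21166423] [ 0.600892   -0.17500992  0.08002085]
```

Call:
{"name": "step_arm", "arguments": {"moves": [[0,-0.001,0.002,-0.015,0],[0,0,0,-0.008,0],[0,0,0,0,0]]}}

```text
t: 3.82
tool_pos: [0.6085, -0.1841, 0.0589]
tool_rot: [2.294, 2.11, 0.014]
contact_force: [1.1, 0.3, 0.4]
opening: 0.0002
```

Call:
{"name": "step_arm", "arguments": {"moves": [[0,-0.003,0,-0.006,0],[0,0,0,0,0]]}}

```text
t: 4.08
tool_pos: [0.6053, -0.184, 0.0525]
tool_rot: [2.294, 2.11, 0.014]
contact_force: [-1.1, 0.4, 0.3]
opening: 0.0001
```

```bash
python3 s.py
```

```text
t 4.08 tcp [ 0.6053 -0.184   0.0525] rackframe [ 0.0272 -0.1833] tooly deg -4.8 tilt [-0.01   0.024 -1.   ] F [-1.1  0.4  0.3] op 0.0001 q [-0.41  0.22  1.74 -0.    1.15 -0.33]
```

Call:
{"name": "step_arm", "arguments": {"moves": [[0,0.001,0.01,0,0],[0,0.001,0.01,0,0],[0,0.001,0.01,0,0],[0,0,0.005,0,0]]}}

```text
t: 4.58
tool_pos: [0.6098, -0.1474, 0.0543]
tool_rot: [2.292, 2.108, 0.016]
contact_force: [0.1, -0.3, 0.9]
opening: 0.0
```

```bash
python3 s.py
```

```text
t 4.58 tcp [ 0.6098 -0.1474  0.0543] rackframe [ 0.0285 -0.1465] tooly deg -4.8 tilt [-0.012  0.027 -1.   ] F [ 0.1 -0.3  0.9] op 0.0 q [-0.35  0.21  1.76 -0.    1.15 -0.27]
```

Call:
{"name": "step_arm", "arguments": {"moves": [[0,-0.001,-0.003,-0.003,0],[0,0,0,0,0],[0,0,0,0,0]]}}

```text
t: 4.95
tool_pos: [0.609, -0.1497, 0.0515]
tool_rot: [2.291, 2.109, 0.017]
contact_force: [0.6, 1.1, 1.2]
opening: 0.0
```

```bash
python3 s.py
```

```text
t 4.95 tcp [ 0.609  -0.1497  0.0515] rackframe [ 0.028  -0.1488] tooly deg -4.7 tilt [-0.011  0.028 -1.   ] F [0.6 1.1 1.2] op 0.0 q [-0.36  0.21  1.76 -0.    1.14 -0.27]
```

Call:
{"name": "step_arm", "arguments": {"moves": [[0,0,-0.004,-0.002,0],[0,0,0,0,0],[0,0,0,0,0]]}}

```text
t: 5.32
tool_pos: [0.6094, -0.1534, 0.0503]
tool_rot: [2.293, 2.108, 0.02]
contact_force: [-1.3, 1.9, 3.0]
opening: -0.0001
```

```bash
python3 s.py;python3 - <<'E'
from h import *
p=shot('side','s2')
a=cv2.resize(p['color'][140:300,210:370],None,fx=3.6,fy=3.6,interpolation=2);cv2.imwrite('pics/s2z.png',a[:,:,::-1])
E
```

```text
t 5.33 tcp [ 0.6094 -0.1534  0.0503] rackframe [ 0.0287 -0.1525] tooly deg -4.8 tilt [-0.008  0.028 -1.   ] F [-1.3  1.9  3. ] op -0.0001 q [-0.36  0.21  1.75  0.    1.14 -0.28]
```

View pics/s2z.png

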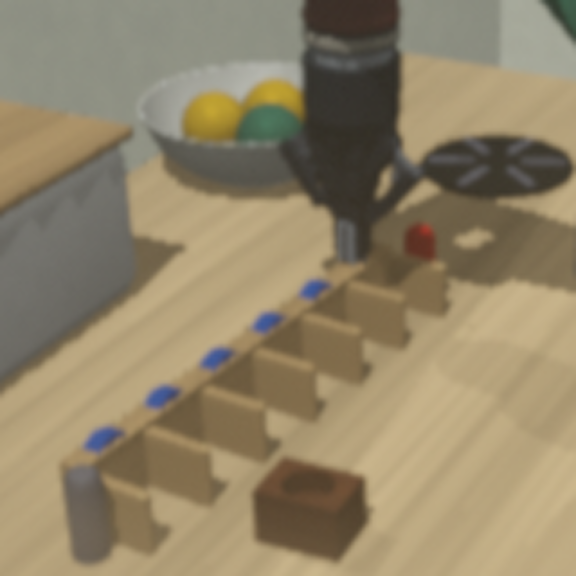

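Call:
{"name": "step_arm", "arguments": {"moves": [[0,0,0.012,0.001,0],[0,0,0.012,0,0],[0,0.001,0.012,0,0],[0,0.001,0.012,-0.001,0],[0,0,0.01,-0.001,0],[0,0,0,0,0]]}}

```text
t: 6.12
tool_pos: [0.6124, -0.0928, 0.0504]
tool_rot: [2.288, 2.107, 0.018]
contact_force: [-0.1, -0.4, 2.6]
opening: -0.0003
```

```bash
python3 s.py
```

```text
t 6.12 tcp [ 0.6124 -0.0928  0.0504] rackframe [ 0.0265 -0.0919] tooly deg -4.7 tilt [-0.013  0.031 -0.999] F [-0.1 -0.4  2.6] op -0.0003 q [-0.27  0.19  1.78 -0.01  1.14 -0.18]
```

Bump 5 (second) is flush, 2.6 N. Hold briefly, then on to the third.

Call:
{"name": "step_arm", "arguments": {"moves": [[0,0,0,0,0],[0,0.001,0.012,0.001,0],[0,0.001,0.012,0,0],[0,0.001,0.012,0,0],[0,0.001,0.012,-0.001,0],[0,0.001,0.008,-0.001,0],[0,0,0,0,0]]}}

```text
t: 7.0
tool_pos: [0.6184, -0.0335, 0.0505]
tool_rot: [2.285, 2.106, 0.017]
contact_force: [-0.5, -0.4, 3.5]
opening: -0.0001
```

```bash
python3 s.py;python3 - <<'E'
from h import *
p=shot('side','s3')
a=cv2.resize(p['color'][140:300,210:370],None,fx=3.6,fy=3.6,interpolation=2);cv2.imwrite('pics/s3z.png',a[:,:,::-1])
E
```

```text
t 7.0 tcp [ 0.6184 -0.0335  0.0505] rackframe [ 0.0275 -0.0322] tooly deg -4.7 tilt [-0.015  0.032 -0.999] F [-0.5 -0.4  3.5] op -0.0001 q [-0.17  0.19  1.78 -0.01  1.14 -0.08]
```

View pics/s3z.png

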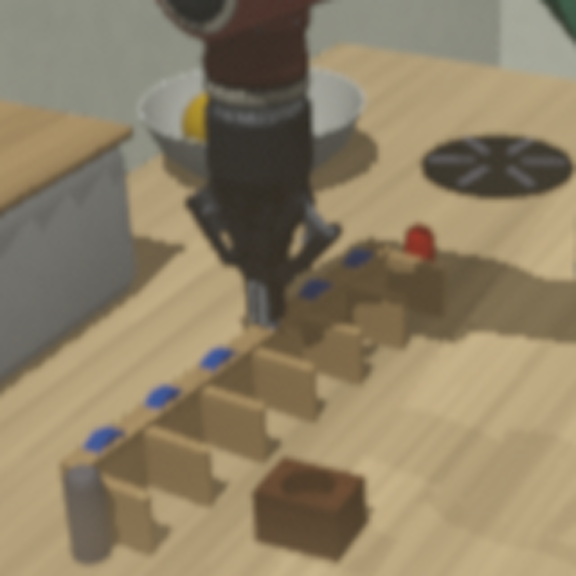

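Call:
{"name": "step_arm", "arguments": {"moves": [[0,0,0,0.02,0],[0,0,0,0.03,0],[0,0,0,0.04,0],[0.14,-0.01,0.03,0.02,0],[0.14,-0.015,0.04,0,0],[0.14,-0.02,0.04,0,0],[0.14,-0.03,0.04,0,0],[0.14,-0.03,0.03,0,0],[0.14,-0.015,0.015,0,0],[0.14,0,0,0,0]]}}

```text
t: 8.3
tool_pos: [0.4929, 0.1678, 0.1708]
tool_rot: [2.294, 2.103, 0.027]
contact_force: [-0.7, -0.7, 0.5]
opening: 0.012
```

```bash
python3 s.py; sed -i 's/b\[...,0\]>1.28\*b\[...,2\]/b[...,0]>1.6*b[...,2]/' egg.py
python3 - <<'E'
from egg import *
# start image top re-read from png with current calib
pt=ctrl.get_image('top');ps=ctrl.get_image('side')
cv2.imwrite('pics/t4.png',pt['color'][:,:,::-1])
pt0=dict(pt);pt0['color']=cv2.imread('pics/top0.png')[:,:,::-1]
ps0=dict(ps);ps0['color']=cv2.imread('pics/side0.png')[:,:,::-1]
V=[]
for p,box,n in((pt0,(262,224,304,264),'t'),(ps0,(275,258,322,304),'s')):
    m=mask(p,box)
    if n=='s': 
        b=cv2.resize(p['color'][box[1]:box[3],box[0]:box[2]].astype(np.float32),None,fx=4,fy=4,interpolation=2);m=((b.sum(2)<300)&(b[...,0]>1.25*b[...,2])).astype(np.uint8)
    else:
        b=cv2.resize(p['color'][box[1]:box[3],box[0]:box[2]].astype(np.float32),None,fx=4,fy=4,interpolation=2);m=((b.sum(2)<260)&(b[...,0]>1.6*b[...,2])).astype(np.uint8)
    m=keep(m);m=cv2.morphologyEx(m,cv2.MORPH_CLOSE,np.ones((25,25)));m=cv2.morphologyEx(m,cv2.MORPH_OPEN,np.ones((15,15)));V.append((p,box,m))
    big=cv2.resize(p['color'][box[1]:box[3],box[0]:box[2]],None,fx=4,fy=4)[:,:,::-1].copy()
    cs,_=cv2.findContours(m,0,1);cv2.drawContours(big,cs,-1,(0,255,0),1)
    f=fit([V[-1]],[.49,.12]);print(n,f.x.round(4),np.degrees(f.x[2]).round(1),f.fun.round(3))
    cv2.polylines(big,[np.int32(hull(p,f.x,box))],True,(255,0,0),1)
    cv2.imwrite(f'pics/egg2_{n}.png',cv2.resize(big,None,fx=2,fy=2))
f=fit(V,[.49,.12]);print('both',f.x.round(4),np.degrees(f.x[2]).round(1),f.fun.round(3))
a=cv2.imread('pics/egg2_t.png');b=cv2.imread('pics/egg2_s.png')
h=max(a.shape[0],b.shape[0]);g=lambda x:np.pad(x,((0,h-x.shape[0]),(0,0),(0,0)));cv2.imwrite('pics/egg2.png',np.hstack([g(a),g(b)]))
E
```

```text
t 8.3 tcp [0.4929 0.1678 0.1708] rackframe [-0.1146  0.1577] tooly deg -5.0 tilt [-0.007  0.034 -0.999] F [-0.7 -0.7  0.5] op 0.012 q [ 0.19 -0.17  1.93 -0.02  1.35  0.28]
t [0.4932 0.122  0.0376] 2.2 0.094
s [0.4926 0.1242 0.1534] 8.8 0.079
both [0.4935 0.1223 0.0909] 5.2 0.191
```

View pics/egg2.png

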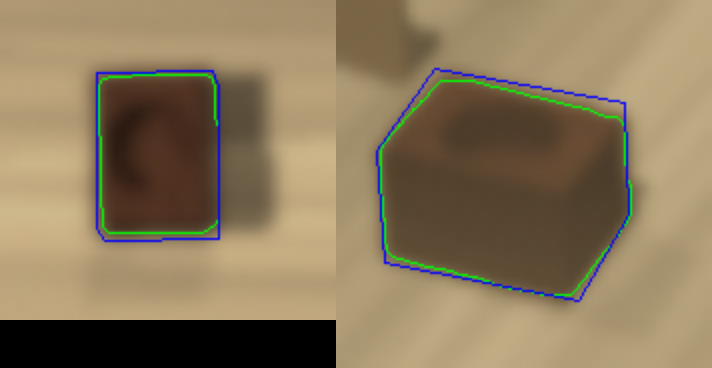

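View pics/t4.png

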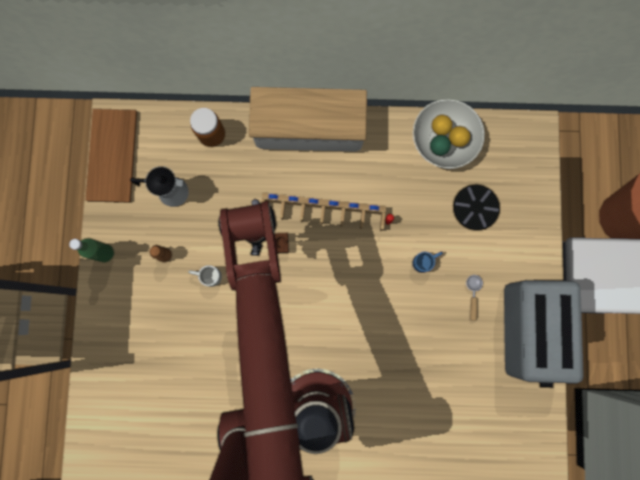

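Call:
{"name": "step_arm", "arguments": {"moves": [[0.14,0,0.01,-0.05,0],[0.14,0,0,-0.05,0],[0.14,0,0,-0.04,0],[0.14,0,0,-0.015,0],[0.14,0,0,0,0]]}}

```text
t: 9.02
tool_pos: [0.5004, 0.1726, 0.0149]
tool_rot: [2.3, 2.088, 0.036]
contact_force: [-0.5, -0.6, 0.2]
opening: 0.0121
```

```bash
python3 s.py
```

```text
t 9.03 tcp [0.5004 0.1726 0.0149] rackframe [-0.1075  0.1631] tooly deg -5.5 tilt [-0.006  0.041 -0.999] F [-0.5 -0.6  0.2] op 0.0121 q [ 0.2   0.05  2.01 -0.02  1.05  0.31]
```

Call:
{"name": "step_arm", "arguments": {"moves": [[0.14,-0.007,0,0,0.5],[0.14,-0.001,-0.008,-0.001,0],[0.14,-0.001,-0.008,0,0],[0.14,-0.001,-0.008,0,0],[0.14,-0.001,-0.01,0,0],[0.14,-0.001,-0.01,0,0],[0.14,-0.001,-0.01,0,0],[0.14,-0.001,-0.01,0,0],[0.14,-0.001,-0.01,0,0],[0.14,0,0,0,0]]}}

```text
t: 10.28
tool_pos: [0.4888, 0.0933, 0.0198]
tool_rot: [2.288, 2.093, 0.049]
contact_force: [-0.0, -0.5, 0.7]
opening: 0.0121
```

```bash
python3 s.py
python3 - <<'E'
from h import *
p=shot('side','s5');q=shot('top','t5')
a=cv2.resize(p['color'][180:320,210:370],None,fx=3.6,fy=3.6,interpolation=2)
b=cv2.resize(q['color'][170:290,235:405],None,fx=2.9,fy=2.9,interpolation=2)
cv2.imwrite('pics/s5z.png',a[:,:,::-1]);cv2.imwrite('pics/t5z.png',b[:,:,::-1])
E
```

```text
t 10.28 tcp [0.4888 0.0933 0.0198] rackframe [-0.1123  0.0831] tooly deg -5.1 tilt [-0.004  0.051 -0.999] F [-0.  -0.5  0.7] op 0.0121 q [ 0.05 -0.05  2.09 -0.01  1.04  0.14]
```

View pics/s5z.png

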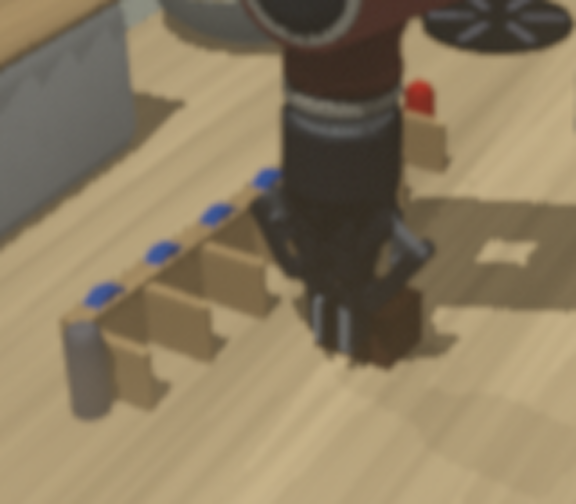

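View pics/t5z.png

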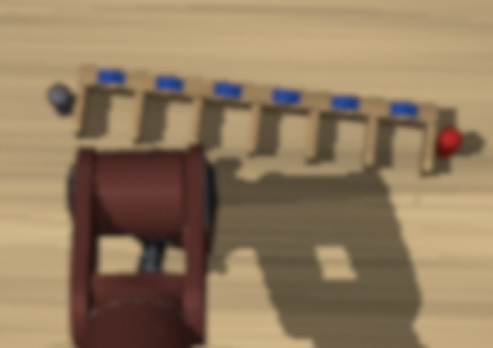

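```bash
cat > ov.py <<'E'
from egg import *
import sys
rk=[.5937,.0005,-.0846]
xr,yr,a=map(float,sys.argv[1:4]);src=sys.argv[4];cam=sys.argv[5]
p=ctrl.get_image(cam);im=cv2.imread(f'pics/{src}.png')
c,s=np.cos(rk[2]),np.sin(rk[2]);e=[rk[0]+c*xr-s*yr,rk[1]+s*xr+c*yr,rk[2]+np.radians(a)]
box=(210,180) if cam=='side' else (235,170)
F=4
cr=im[box[1]:box[1]+140,box[0]:box[0]+170];b=cv2.resize(cr,None,fx=F,fy=F,interpolation=2)
cv2.polylines(b,[np.int32(hull(p,e,box,F))],True,(0,255,0),1)
cv2.imwrite('pics/ov_%s.png'%sys.argv[6],b);print(e)
E
python3 ov.py -.112 .050 0 s5 side a
```

```text
[np.float64(0.48632551797487816), np.float64(0.059785079150126666), np.float64(-0.0846)]
```

View pics/ov_a.png

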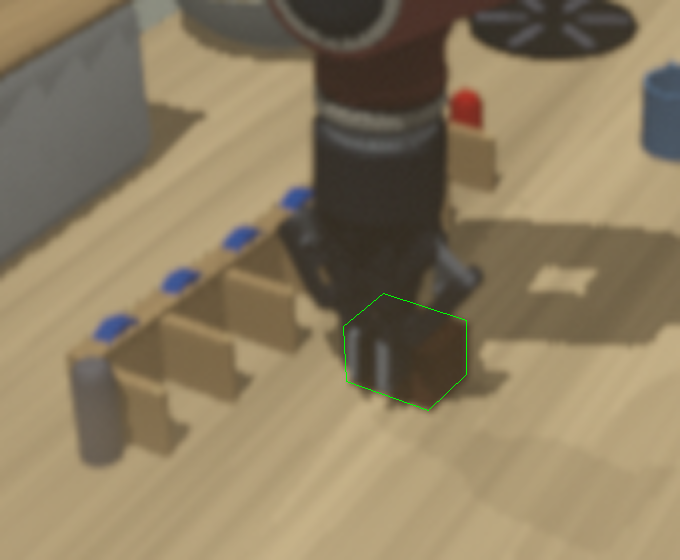

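Call:
{"name": "step_arm", "arguments": {"moves": [[0.14,-0.001,-0.008,-0.002,0],[0.14,-0.001,-0.01,-0.001,0],[0.14,-0.001,-0.01,-0.001,0],[0.14,-0.001,-0.01,-0.001,0],[0.14,-0.001,-0.01,0,0],[0.14,-0.001,-0.01,0,0],[0.14,-0.001,-0.008,0,0],[0.14,0,-0.004,0,0],[0.14,0,0,0,0]]}}

```text
t: 11.55
tool_pos: [0.4814, 0.0194, 0.0146]
tool_rot: [2.287, 2.094, 0.05]
contact_force: [0.0, -0.4, -0.2]
opening: 0.012
```

```bash
python3 s.py
python3 - <<'E'
from h import *
p=shot('side','s6');q=shot('top','t6')
E
python3 ov.py -.112 -.027 0 s6 side b
```

```text
t 11.55 tcp [0.4814 0.0194 0.0146] rackframe [-0.1134  0.0088] tooly deg -5.0 tilt [-0.003  0.052 -0.999] F [ 0.  -0.4 -0.2] op 0.012 q [-0.11 -0.08  2.13 -0.    1.03 -0.02]
[np.float64(0.47981908572321813), np.float64(-0.016939534497349973), np.float64(-0.0846)]
```

View pics/ov_b.png

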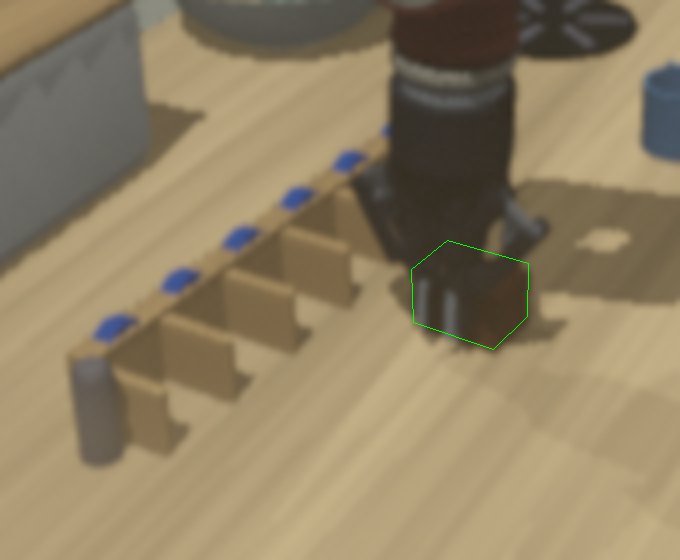

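Call:
{"name": "step_arm", "arguments": {"moves": [[0.14,-0.001,-0.004,0,0],[0.14,0,0,0,0],[0.14,0.003,0.03,0.0,0],[0.14,0,0.02,0.03,0],[0.14,-0.02,0,0.05,-10],[0.14,-0.03,0,0.03,-10],[0.14,-0.03,0,0,-10],[0.14,0,0,0,-10],[0.14,0,0,0,-10],[0.14,0,0,0,-10],[0.14,0,0,0,-10],[0.14,0,0,0,-10],[0.14,0,0,0,-10],[0.14,0,0,0,0]]}}

```text
t: 13.45
tool_pos: [0.4, 0.0677, 0.1285]
tool_rot: [3.082, -0.209, -0.002]
contact_force: [0.1, -0.2, 0.0]
opening: 0.0121
```

```bash
python3 s.py
python3 - <<'E'
from egg import *
ps=shot('side','s7');pt=shot('top','t7')
V=[]
rk=[.5937,.0005,-.0846];c,s=np.cos(rk[2]),np.sin(rk[2])
b0=proj(pt,[.479,-.018,.02]);b1=proj(ps,[.479,-.018,.02]);print(b0,b1)
for p,b,n,th,ra in((pt,b0,'t',260,1.6),(ps,b1,'s',300,1.25)):
    b=np.int32(b);box=(b[0]-21,b[1]-20,b[0]+21,b[1]+20)
    g=cv2.resize(p['color'][box[1]:box[3],box[0]:box[2]].astype(np.float32),None,fx=4,fy=4,interpolation=2)
    m=((g.sum(2)<th)&(g[...,0]>ra*g[...,2])).astype(np.uint8)
    m=keep(m);m=cv2.morphologyEx(m,cv2.MORPH_CLOSE,np.ones((25,25)));m=cv2.morphologyEx(m,cv2.MORPH_OPEN,np.ones((15,15)));V.append((p,box,m))
    f=fit([V[-1]],[.479,-.018]);e=f.x;d=e[:2]-rk[:2];print(n,e.round(4),'rack',np.round([c*d[0]+s*d[1],-s*d[0]+c*d[1]],4),np.degrees(e[2]-rk[2]).round(1),f.fun.round(3))
    big=np.clip(g,0,255).astype(np.uint8)[:,:,::-1].copy()
    cs,_=cv2.findContours(m,0,1);cv2.drawContours(big,cs,-1,(0,255,0),1);cv2.polylines(big,[np.int32(hull(p,e,box))],True,(255,0,0),1)
    cv2.imwrite(f'pics/e7{n}.png',cv2.resize(big,None,fx=2,fy=2))
cv2.imwrite('pics/e7.png',np.hstack([cv2.imread('pics/e7t.png'),cv2.imread('pics/e7s.png')]))
E
```

```text
t 13.45 tcp [0.4    0.0677 0.1285] rackframe [-0.1986  0.0501] tooly deg -97.8 tilt [ 0.002  0.052 -0.999] F [ 0.1 -0.2  0. ] op 0.0121 q [ 0.02 -0.42  2.2  -0.05  1.37  1.74]
[326.85594781 248.99357558] [327.63543383 252.91123061]
t [ 0.4777 -0.0199 -0.0831] rack [-0.1139 -0.0301] 0.1 0.081
s [ 0.4632 -0.0163 -0.0878] rack [-0.1286 -0.0277] -0.2 0.217
```

View pics/e7.png

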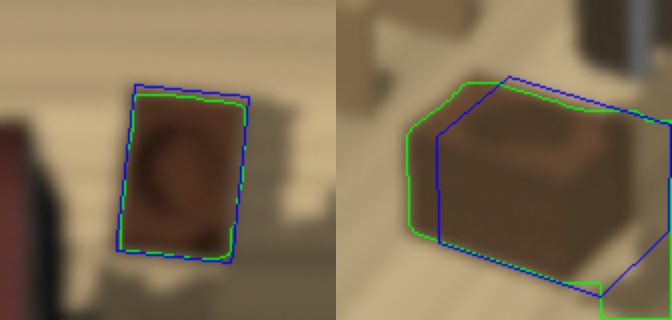

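View pics/t7.png

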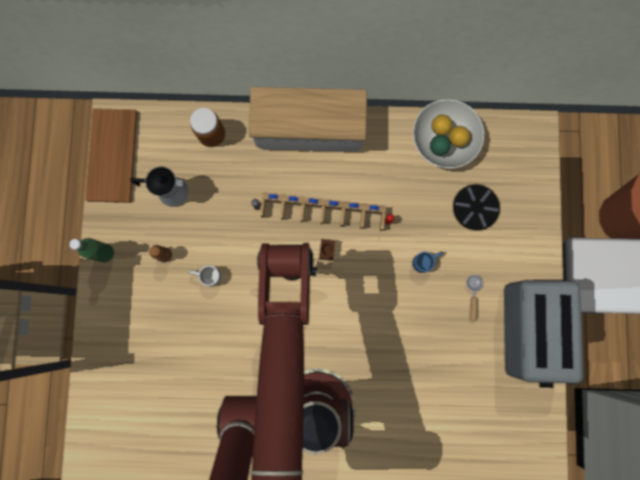

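Call:
{"name": "step_arm", "arguments": {"moves": [[0.14,0.003,-0.03,0,3],[0.14,0.003,-0.03,-0.02,0],[0.14,0.003,-0.023,-0.03,0],[0.14,0,0,-0.03,0],[0.14,0,0,-0.025,0],[0.14,0,0,-0.005,0],[0.14,0,0,0,0]]}}

```text
t: 14.42
tool_pos: [0.4103, -0.0181, 0.0179]
tool_rot: [3.087, -0.101, 0.009]
contact_force: [-0.5, -0.3, 0.5]
opening: 0.0122
```

```bash
python3 s.py
```

```text
t 14.43 tcp [ 0.4103 -0.0181  0.0179] rackframe [-0.1811 -0.0345] tooly deg -93.8 tilt [ 0.008  0.053 -0.999] F [-0.5 -0.3  0.5] op 0.0122 q [-0.19 -0.24  2.27 -0.06  1.1   1.47]
```

Call:
{"name": "step_arm", "arguments": {"moves": [[0.14,0.002,0.003,-0.002,-1],[0.14,0.01,-0.001,-0.001,0],[0.14,0.01,-0.001,0,0],[0.14,0.01,-0.001,0,0],[0.14,0.01,-0.001,0,0],[0.14,0.01,-0.001,0,0],[0.14,0.01,-0.001,0,0],[0.14,0,0,0,0]]}}

```text
t: 15.42
tool_pos: [0.4803, -0.0215, 0.0181]
tool_rot: [3.085, -0.127, 0.018]
contact_force: [1.1, -0.8, -0.0]
opening: 0.012
```

```bash
python3 s.py;python3 - <<'E'
from h import *
p=shot('side','s8');q=shot('top','t8')
b=cv2.resize(q['color'][170:290,235:405],None,fx=4,fy=4,interpolation=2)
cv2.imwrite('pics/t8z.png',b[:,:,::-1])
E
python3 ov.py -.07 -.031 0 s8 side c
```

```text
t 15.43 tcp [ 0.4803 -0.0215  0.0181] rackframe [-0.1111 -0.0321] tooly deg -94.7 tilt [ 0.014  0.053 -0.998] F [ 1.1 -0.8 -0. ] op 0.012 q [-0.17 -0.06  2.11 -0.06  1.07  1.51]
[np.float64(0.5213308785048724), np.float64(-0.024474191759163308), np.float64(-0.0846)]
```

View pics/ov_c.png

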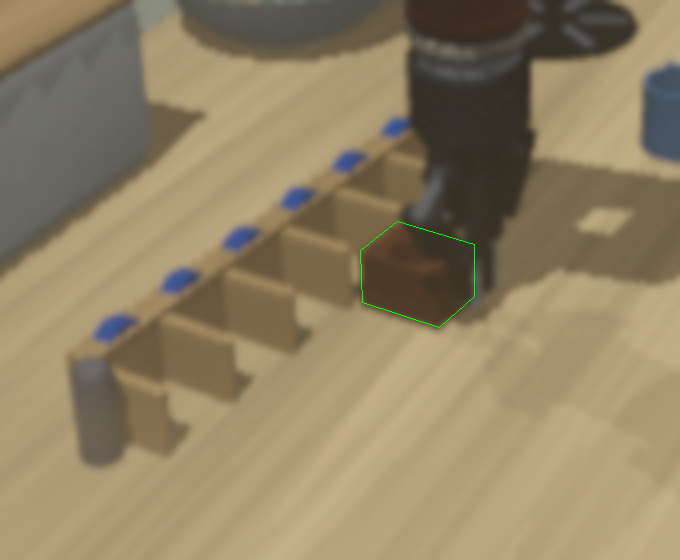

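View pics/t8z.png

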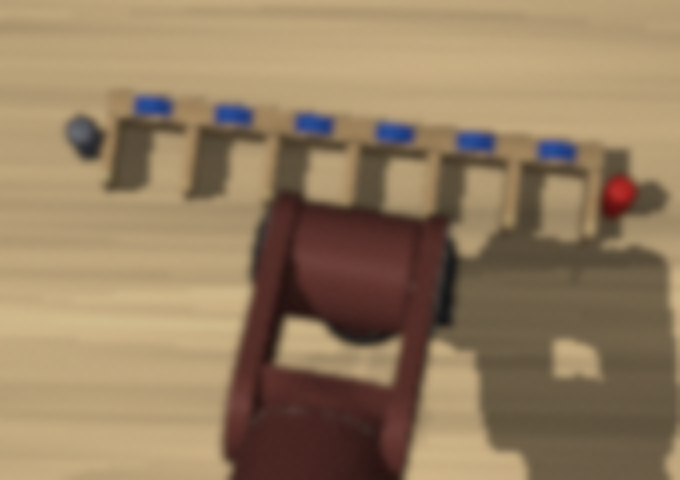

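Call:
{"name": "step_arm", "arguments": {"moves": [[0.14,0.008,-0.001,-0.001,0],[0.14,0.008,-0.001,-0.001,0],[0.14,0.008,-0.001,0,0],[0.14,0.008,0,0,0],[0.14,0.006,-0.001,0,0],[0.14,0.004,0,0,0],[0.14,0,0,0,0]]}}

```text
t: 16.45
tool_pos: [0.5235, -0.0255, 0.0153]
tool_rot: [3.085, -0.127, 0.016]
contact_force: [-0.0, 0.1, -0.0]
opening: 0.0118
```

```bash
python3 s.py
```

```text
t 16.45 tcp [ 0.5235 -0.0255  0.0153] rackframe [-0.0677 -0.0324] tooly deg -94.7 tilt [ 0.012  0.053 -0.999] F [-0.   0.1 -0. ] op 0.0118 q [-0.16  0.05  2.01 -0.06  1.07  1.52]
```

Call:
{"name": "step_arm", "arguments": {"moves": [[0.14,0.005,0,0,0],[0.14,0.004,-0.001,0,0],[0.14,0.003,0,0,0],[0.14,0,0,0,0]]}}

```text
t: 16.95
tool_pos: [0.5359, -0.0265, 0.0152]
tool_rot: [3.085, -0.127, 0.015]
contact_force: [-0.1, 0.4, -0.8]
opening: 0.0118
```

Call:
{"name": "step_arm", "arguments": {"moves": [[0.14,0.003,0,0,0],[0.14,0,0,0,0]]}}

```text
t: 17.2
tool_pos: [0.5357, -0.0263, 0.0144]
tool_rot: [3.085, -0.127, 0.001]
contact_force: [-0.2, 0.2, -0.5]
opening: 0.0123
```

```bash
python3 s.py;python3 - <<'E'
from h import *
p=shot('side','s9')
E
python3 ov.py -.014 -.031 0 s9 side d
```

```text
t 17.2 tcp [ 0.5357 -0.0263  0.0144] rackframe [-0.0555 -0.0322] tooly deg -94.7 tilt [ 0.003  0.054 -0.999] F [-0.2  0.2 -0.5] op 0.0123 q [-0.16  0.09  1.97 -0.06  1.08  1.52]
[np.float64(0.577130597521219), np.float64(-0.029206142487643316), np.float64(-0.0846)]
```

View pics/ov_d.png

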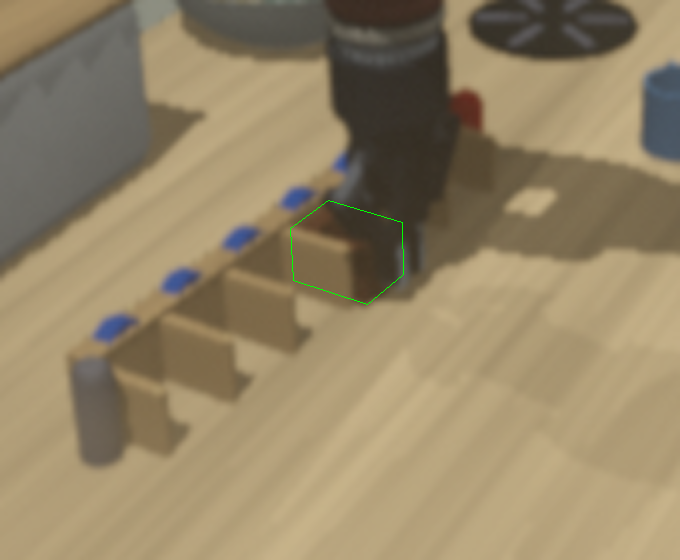

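Call:
{"name": "step_arm", "arguments": {"moves": [[0.14,0.004,0,0,0],[0.14,0.004,0,0,0]]}}

```text
t: 17.55
tool_pos: [0.5356, -0.026, 0.0128]
tool_rot: [3.085, -0.126, -0.034]
contact_force: [-14.9, -0.1, 10.3]
opening: 0.0118
```

Call:
{"name": "step_arm", "arguments": {"moves": [[0.14,-0.006,0,0,0],[0.14,-0.015,0.001,0,0],[0.14,-0.03,0.003,0.02,0],[0.14,-0.04,0,0.05,0],[0.14,-0.04,0,0.05,0],[0.14,-0.02,0.05,0.03,0],[0.14,0,0.06,0,0],[0.14,0,0.06,0,0],[0.14,0,0.05,0,0],[0.14,0,0,0,0]]}}

```text
t: 18.8
tool_pos: [0.3806, 0.2036, 0.1663]
tool_rot: [3.09, -0.134, -0.004]
contact_force: [0.9, -1.1, -1.2]
opening: 0.0118
```

```bash
python3 s.py;python3 - <<'E'
from egg import *
ps=shot('side','s10');pt=shot('top','t10')
rk=[.594,-.0001,-.0846];c,s=np.cos(rk[2]),np.sin(rk[2])
e0=[.577,-.029]
b=np.int32(proj(pt,[*e0,.03]));box=(b[0]-21,b[1]-20,b[0]+21,b[1]+20)
g=cv2.resize(pt['color'][box[1]:box[3],box[0]:box[2]].astype(np.float32),None,fx=4,fy=4,interpolation=2)
m=((g.sum(2)<260)&(g[...,0]>1.6*g[...,2])).astype(np.uint8)
m=keep(m);m=cv2.morphologyEx(m,cv2.MORPH_CLOSE,np.ones((25,25)))
f=fit([(pt,box,m)],e0);e=f.x;d=e[:2]-rk[:2];print(e.round(4),'rack',np.round([c*d[0]+s*d[1],-s*d[0]+c*d[1]],4),np.degrees(e[2]-rk[2]).round(1),f.fun.round(3))
for n,p,(x0,y0) in(('s',ps,(210,180)),('t',pt,(255,170))):
    z=cv2.resize(p['color'][y0:y0+120,x0:x0+140],None,fx=2.8,fy=2.8,interpolation=2);cv2.imwrite(f'pics/f{n}.png',z[:,:,::-1])
cv2.imwrite('pics/f10.png',np.hstack([cv2.imread('pics/ft.png'),cv2.imread('pics/fs.png')]))
E
```

```text
t 18.8 tcp [0.3806 0.2036 0.1663] rackframe [-0.2294  0.1838] tooly deg -95.0 tilt [-0.     0.049 -0.999] F [ 0.9 -1.1 -1.2] op 0.0118 q [ 0.35 -0.37  2.1  -0.04  1.43  2.01]
[ 0.5792 -0.0279 -0.0829] rack [-0.0124 -0.029 ] 0.1 0.194
```

View pics/f10.png

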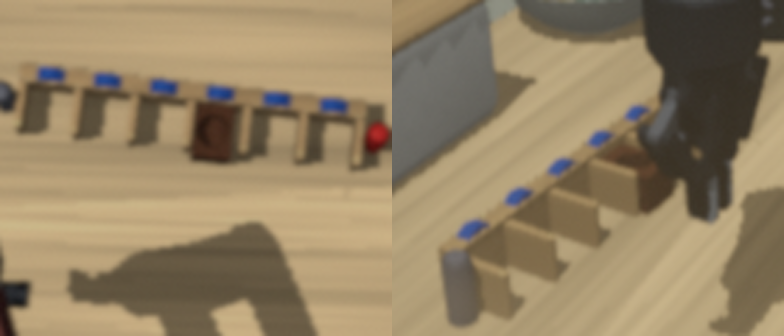

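View pics/t10.png

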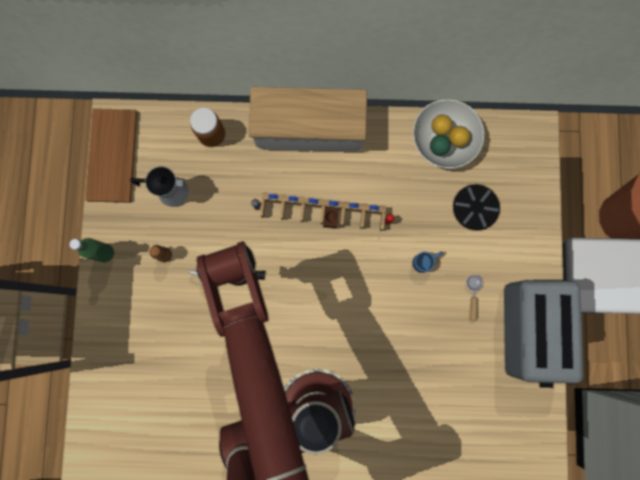

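```bash
python3 -c "
from station import ctrl
print(ctrl.finish_job())"
```

```text
the job is handed in; nothing more can be done
None
```

The job is handed in at about 19 s. All four steps look complete on my checks; handing in reports no verdict.

- **Bumps:** The red post is at the right-hand end, so the first three bumps counted from it are bump6, bump5 and bump4. I slid the closed fingertip along the rail and pressed each one down to about 50.4 mm, where the force read about 2.6–3.5 N. That matches the 2.7 N expected when flush. I lifted off at the third bump, so the fourth was never touched.
- **Egg holder:** I pushed it sideways along the table with two fingertips until it was in front of the third gap from red, then straight in until it stopped, with 15 N at the tool.
- **Final position:** The last top picture puts it at about x = -12 mm, y = -29 mm in the rack's frame and 0.1° from straight. The target is -14 and -31 mm.

**Disagreements:**
- The two cameras differed by about 5 mm on the rack's position along y. The fingertip readings favoured the top camera, so I used that one.
- Around the bumps, the first pass over bump6 rode up to about 54 mm, so I pressed it again before moving on.
- One side-camera fit of the holder disagreed because shadow had got into the outline, and I discarded it.
- The last top fit had a looser match than the earlier ones, but the picture shows the holder touching the back rail.

The pot, cups, mill and spoon were not touched. They look unmoved in the last top picture, except that the arm partly hides the white cup.

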